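Push the magazine home and slide the slide box shut

TASK

One of the two grey slide magazines in the cream slide box is sticking out at the front. With your fingertips, push it fully home so that it is flush like its neighbour, then push the box's sliding door all the way shut across both magazines. Only push: do not lift or carry anything, leave the other things on the counter as they are, and finish clear of the box.

Things in the scene. Friction and masses are not known exactly. Their poses are not given: they have to be found in the camera images.
- slide_box: cream plastic box, fixed, 170 (x) x 320 (y) x 60 mm tall. Origin: centre of underside; x from front to back, y to its left. Two open-topped bays 60 mm wide, centre lines y = -125 and -60 mm, floor 5 mm up, open at the front (x = -85 mm), back wall at x = +80. Left of y = -25 mm it is a closed block. A 4 mm high door track along the front foot reaches out to x = -99 mm.
- door (a joint): sliding door: upright cream panel 135 wide, 6 to 62 mm above the counter, at x = -95 to -90 mm of the box frame, just before the box front. Value in m: 0 = fully shut at its stop (panel centre y = -92.5 mm, both bays covered), growing towards the box's +y, up to 0.180; starts over 0.13. About 1 N of friction; stays where left. A magazine more than 6 mm out blocks it.
- door_push (a point): centre of the +y end face of the door's push bar, a raised block on the door's front, 96 long (y), 26 mm proud of the panel, 12 to 56 mm above the counter. Point: 34 mm above the counter, x = -108 mm in the box frame, 48 mm to +y of the panel's centre. Pushing this face along the box's -y shuts the door. Axes as the box's.
- mag_a_front (a point): grey slide magazine, 164 x 56 x 58 mm tall, 0.25 kg, loose, lengthwise in one of the box's two bays (which varies). Point: centre of its front end face, 34 mm above the counter; x points into the bay. Fully home, against the bay's back wall, it is at x = -84 mm in the box frame, level with the bay's front edges. Of the two, one starts home and one sticks out by 30 to 55 mm.
- mag_b_front (a point): grey slide magazine, 164 x 56 x 58 mm tall, 0.25 kg, loose, lengthwise in one of the box's two bays (which varies). Point: centre of its front end face, 34 mm above the counter; x points into the bay. Fully home, against the bay's back wall, it is at x = -84 mm in the box frame, level with the bay's front edges. Of the two, one starts home and one sticks out by 30 to 55 mm.
- mag_c: third grey slide magazine, same size, standing loose on the counter to the right (-y) of the box; leave alone. Origin: centre of its underside; long side along x.
- roller: brass film cleaning roller in a dark steel cradle, 60 x 146 x 52 mm, loose on the counter to the left (+y) of the box; leave alone. Origin: centre of its underside; roller along y.
- clip: steel tweezer-shaped film clip, about 125 x 22 x 6 mm, lying loose on the counter in front and to the right of the box; leave alone. Origin: centre of its underside; long side along x.
- loupe: black plastic loupe, 44 mm in diameter, 46 mm tall, standing loose on the counter in front and to the left of the box; leave alone. Origin: centre of its underside.
Things that resemble listed ones, but are neither listed nor needed, are in the scene too. What is shaped like the part that bears mag_a_front but orange or turquoise is not meant.

How it is judged:
By the outcome, as a careful person would: the job done as asked, in the order asked, and still so for the second after the job is handed in, with the robot touching nothing.
It also fails if it takes over 43 s, if anything falls off the work surface, if the arm or the gripper's body presses on something with over 40 N, if the wrist force passes 120 N, or if a joint passes its speed limit or range.

ROBOT

A 7-joint arm with a two-finger parallel gripper is mounted at the origin on the work surface. World frame = base frame: x ahead of the robot, y to its left, z up, the work surface at z = 0. Lengths are in mm, angles in rad, forces in N, time in s.
With the tool pointing down it reaches from about 400 to 875 mm from the base axis. Payload 19.3 kg.
Tool frame: the origin (TCP) lies on the centre line of the jaws, within the pads' length; the fingertips stand 11 mm ahead of it and the grasp point (between the pads) lies 8 mm behind it (manip.tcp_to_tips is the distance from the TCP to the fingertips, in mm); x points along the fingers, y is the direction in which the jaws open and shut, and the axes are right-handed (so a half turn about x gives the same grasp; the last joint's range is limited). The gripper opens to 85 mm and grips with 20 to 120 N. Pads are 22 mm wide; open, the fingers measure 114 mm over their backs; the gripper's body (76 mm by 85 mm) begins 54 mm behind the grasp point. The pads swing forward as they close: fully open they stand 13 mm farther back than shut.
Start: joints at [-1.279, 0.521, -0.036, 1.599, 0.021, 1.021, -0.113], TCP at [221.242, 584.523, 242.291] pointing down, gripper open.
Joint ranges: [-2.91, 2.91], [-0.3, 2.13], [-1.5, 1.42], [0.17, 2.43], [-1.26, 4.41], [0.16, 1.93], [-2.52, 2.52]. Speed limits (rad/s): [1.89, 1.89, 2.39, 2.39, 3.01, 3.01, 3.01].

INTERFACE

Orientations are given as a unit quaternion [x, y, z, w].
In Python, from rig import manip, optics, job, models gives the robot as it stands.
- The arm moves only by the tool servo_tool, never from a script. Its argument "motion" is a list of rows, each a list of 3 entries, a list of its own where there are three numbers: the turn, a rotation vector about the world's x, y, z in units of 6 degrees (1.0 is 6 degrees), then the shift along the world's x, y, z in m, then the finger opening in m, from 0 to 0.0854. In form: [[[wx, wy, wz], [tx, ty, tz], claw], ...]. A call has 1 to 8 rows; each row shifts and turns the commanded pose from where the row before left it; what a row does not reach is not made up. A row lasts 1/10 s, in which the tool goes at most 50 mm and 8.59 degrees, less where a joint would pass 70% of its speed; a pose out of reach is approached as far as the arm can. A call is refused whole if a number of a shift passes 0.05 or a number of a turn 1, either way. A call with a gripper value outside its range is refused whole. The fingers move at their own pace and stop on an object; the grip force is fixed at half the most. Time passes only in rows, so rows that do not move let the fingers close. It gives the time, the measured TCP pose, the force and the opening at its end, in the units of the state.
- manip.sense(): the state, without advancing time (a new reading comes with each control period).
- optics.read_camera(name): name is "scene" or "top" or "wrist"; returns a dict with "color" (420x560x3 uint8, red, green, blue), "fx", "fy", "cx", "cy" (pixels), "cam_to_world" (4x4, takes a point from camera to world coordinates); the wrist camera has in their place "tool_from_camera" (4x4, takes a point from camera to tool coordinates, whose origin is the TCP and whose axes are the tool frame's). Camera axes: x right, y up, looking along -z (the intrinsics and any distortion apply to the point x, -y, -z); pixel columns grow to the right and rows downward; lengths in mm; the calibration is good to about 2 mm. A picture is of the moment at which its call begins: read the wrist's pose just before it. There is no depth.
- job.close_job(): hands the job in, once; it reports no verdict.
Trained networks look in a picture, given as the dict that the camera call returned (one of the last four; its "shot" number tells which), for a name from the list of things; names that differ only in an ending like _2 or _b are one class to them, and where a whole thing is asked for, a point or a joint stands for the part that bears it (a point fixed in the world has none). Each returns a list of dicts, best first, with "conf" (0 to 1); they miss things now and then, are a little off and sometimes report something else, mostly with a low value. They report only what shows in the picture. A call takes as long as a camera call. They do not tell look-alikes from the thing itself.
- models.recognise(target, picture): "position" ([x, y, z] in mm, in the coordinates of the camera as it stood for that picture, good to about 4 mm: the middle of the surface that is visible of it).
- models.cut_out(target, picture): "region" (420x560 bool, what is visible of it).
The state is a dict: "clock": time; "q": joint angles; "joint_velocities": joint speeds; "effort": joint torques, N m; "tool_pos": TCP position; "ee_rot": TCP orientation; "wrist_force": force on the tool from outside, world axes, zero at the start; "torque": the same for the moment, N m; "opening": finger opening in mm.
Only numpy, scipy, OpenCV 4.12 (cv2) and the standard library are available. Lean on these libraries where they do the work, as an engineer would, in place of code of your own. Each camera call takes 0.05 s, during which the arm holds its last target.

## Working session

There is one attempt and no reset: what is moved stays moved. The work goes in short steps, Python scripts to look and compute and a tool call to move; the robot and the scene stay as the last step left them, time stands still between calls to the robot, and variables do not carry over. Pictures are saved under pics/ and viewed, and the job is handed in when it is done.

Besides the shell and the picture viewer there is one more tool, called after "Request:" in YAML: its name, and indented under it one key for each argument. servo_tool: Moves the arm, as the interface text tells. Its arguments: {"type":"object","properties":{"motion":{"type":"array","items":{"type":"array"}}},"required":["motion"]}

```bash
ls; mkdir -p pics
python3 - <<'E'
from rig import manip, optics, job, models
import cv2
print(manip.sense())
for n in ["scene","top"]:
    p=optics.read_camera(n); cv2.imwrite(f"pics/{n}0.png",p["color"][:,:,::-1])
    print(n,{k:v for k,v in p.items() if k!="color"})
    import numpy as np
    M=p["cam_to_world"]
    for t in ["slide_box","door","door_push","mag_a_front","mag_c","roller","clip","loupe"]:
        for d in models.recognise(t,p)[:4]:
            w=M@np.append(d["position"],1); print(t,round(d["conf"],2),w[:3].round(0))
E
```

```text
pics
{'clock': 0.0, 'q': array([-1.27916971,  0.52202516, -0.03634678,  1.59996446,  0.02121732,
        1.02107314, -0.11281513]), 'joint_velocities': array([-0.00049291, -0.00064754,  0.00029403, -0.00021119,  0.00052851,
        0.00056219, -0.0004189 ]), 'effort': array([ 4.49391318e-04, -9.27111769e+01,  1.98032275e+00, -3.69932663e+01,
        1.78470433e-02,  8.28297751e-03, -1.62053624e-05]), 'tool_pos': array([221.15942327, 584.24486604, 241.73414502]), 'ee_rot': array([ 0.12684708,  0.69560738, -0.1276096 ,  0.69552569]), 'wrist_force': array([ 0.54994892,  0.61194177, -0.40288371]), 'torque': array([0.01653208, 0.01016409, 0.03553368]), 'opening': 85.51723923437444}
scene {'fx': 451.23668526618997, 'fy': 451.23668526618997, 'cx': 278.15454820381325, 'cy': 218.724422835728, 'cam_to_world': array([[ 3.49015466e-01, -7.49745323e-01,  5.62201170e-01,
         1.01714492e+03],
       [ 9.37109665e-01,  2.81597317e-01, -2.06224215e-01,
        -1.56844826e+02],
       [-3.69870085e-03,  5.98819591e-01,  8.00875407e-01,
         7.46177736e+02],
       [ 0.00000000e+00,  0.000000
[... 494 characters left out ...]
world': array([[-1.61033930e-02,  9.92808354e-01, -1.18626527e-01,
         4.34681420e+02],
       [-9.99409589e-01, -1.95835980e-02, -2.82303997e-02,
        -2.15255511e-02],
       [-3.03505108e-02,  1.18101884e-01,  9.92537552e-01,
         1.01311232e+03],
       [ 0.00000000e+00,  0.00000000e+00,  0.00000000e+00,
         1.00000000e+00]]), 'shot': 2}
slide_box 0.7 [614.  41.  59.]
door 0.57 [525.  55.  60.]
door_push 0.71 [525.  55.  60.]
mag_a_front 0.81 [ 316. -150.   47.]
mag_a_front 0.79 [384.  44.  33.]
mag_a_front 0.66 [588. -66.  51.]
mag_c 0.66 [ 678. -254.   46.]
mag_c 0.59 [616.  45.  58.]
roller 0.6 [652. 250.  42.]
clip 0.81 [ 467. -275.    6.]
loupe 0.67 [531. 284.  49.]
```

View pics/scene0.png

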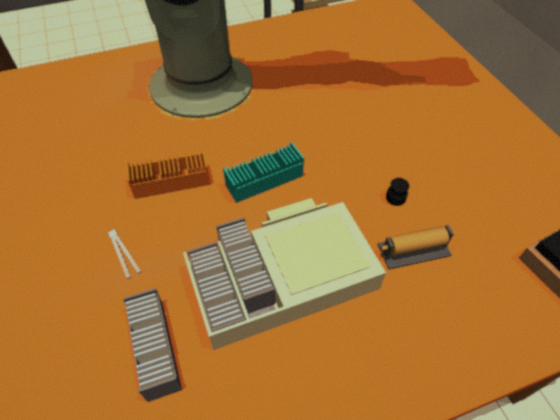

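View pics/top0.png

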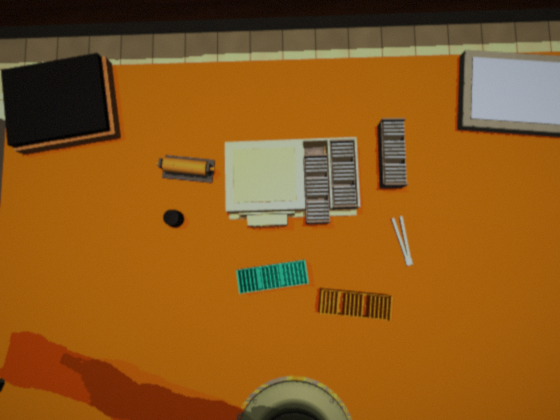

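The scene view, from behind the box, shows the box at about (285,270). The magazine beside the closed block sticks out at (235,225), and the door is to the left of it. In the top view its front end is at (317,222), the push bar at (267,219), turquoise at (272,276), orange at (355,304) and the clip at (403,240). Next I'll zoom in to get the corners.

Run:
```python
from rig import optics
import cv2
p=optics.read_camera("top")["color"][:,:,::-1]
cv2.imwrite("pics/topz.png",cv2.resize(p[130:235,215:370],None,fx=5,fy=5,interpolation=cv2.INTER_CUBIC))
p=optics.read_camera("scene")["color"][:,:,::-1]
cv2.imwrite("pics/scz.png",cv2.resize(p[190:350,175:390],None,fx=3.6,fy=3.6,interpolation=cv2.INTER_CUBIC))
```

```text
(no output)
```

View pics/topz.png

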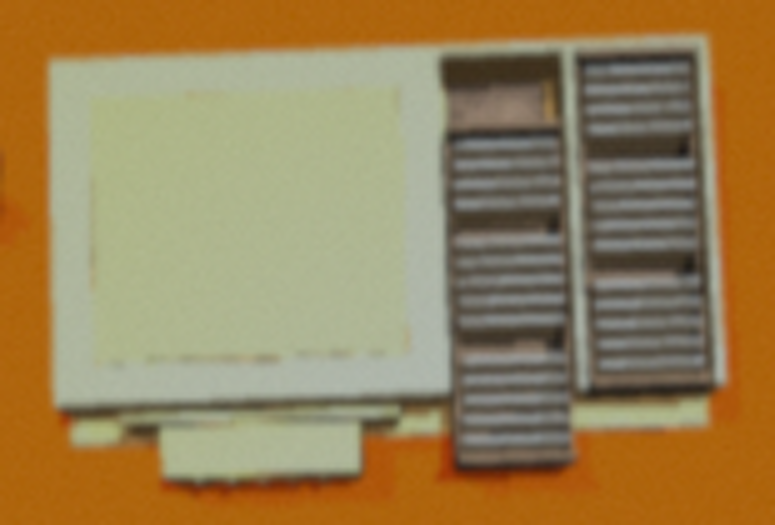

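View pics/scz.png

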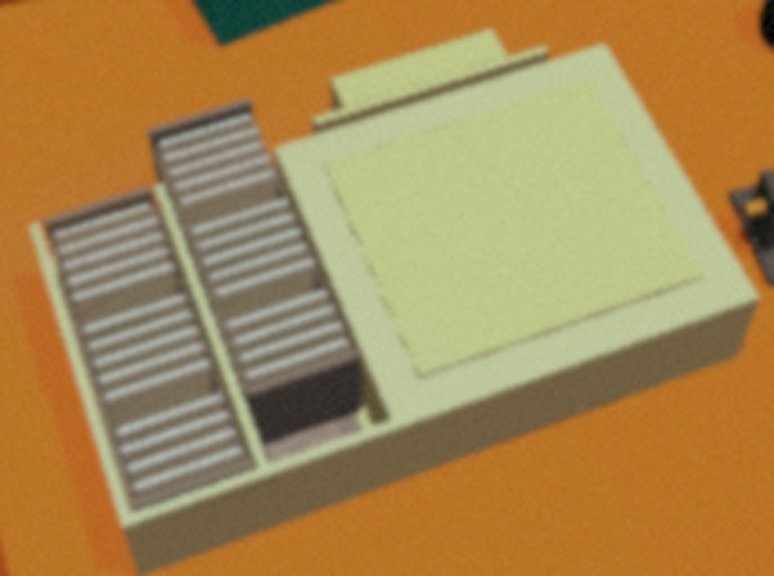

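The top crop's box corners are (50,60), (710,36), (723,385) and (57,405). The jutting magazine's front edge runs (457,463)-(573,463), and the push bar's front edge runs (163,475)-(360,475). I'll fit the box pose to these.

```bash
cat > h.py <<'E'
import numpy as np
from scipy.optimize import least_squares
from rig import optics
cams={n:optics.read_camera(n) for n in ["top","scene"]}
def proj(n,P):
    p=cams[n]; C=np.linalg.inv(p["cam_to_world"])@np.append(P,1)
    return np.array([p["cx"]+p["fx"]*C[0]/-C[2], p["cy"]-p["fy"]*C[1]/-C[2]])
def unproj(n,uv,z):
    p=cams[n];M=p["cam_to_world"]; d=M[:3,:3]@np.array([(uv[0]-p["cx"])/p["fx"],-(uv[1]-p["cy"])/p["fy"],-1])
    return M[:3,3]+d*(z-M[2,3])/d[2]
T=lambda a:np.array(a)/5+[215,130]
S=lambda a:np.array(a)/3.6+[175,190]
E
python3 - <<'E'
from h import *
box=[(85,160),(85,-160),(-85,-160),(-85,160)]
obs={"top":[T(a) for a in [(50,60),(710,36),(723,385),(57,405)]],"scene":[S(a) for a in [(757,297),(127,522),(33,228),(605,45)]]}
def W(x,b,z): c,s=np.cos(x[2]),np.sin(x[2]); return np.array([x[0]+c*b[0]-s*b[1],x[1]+s*b[0]+c*b[1],z])
def fit(ns):
    f=lambda x: np.concatenate([proj(n,W(x,b,60))-o for n in ns for b,o in zip(box,obs[n])])
    r=least_squares(f,[620,40,0]); return r
for ns in (["top"],["scene"],["top","scene"]):
    r=fit(ns); x=r.x; print(ns,x.round(3),r.fun.round(1))
def toB(P): c,s=np.cos(x[2]),np.sin(x[2]); d=P[:2]-x[:2]; return np.array([c*d[0]+s*d[1],-s*d[0]+c*d[1]])
for nm,n,uv,z in [("magL","top",T((457,463)),63),("magR","top",T((573,463)),63),("magL","scene",S((250,101)),63),("magR","scene",S((150,130)),63),
 ("barL","top",T((162,470)),56),("barR","top",T((360,470)),56),("barLf","scene",S((490,30)),56),("barLb","scene",S((507,55)),56),("barRf","scene",S((333,78)),56),("doorL","scene",S((547,50)),62),("doorR","scene",S((315,122)),62)]:
    P=unproj(n,uv,z); print(nm,n,P.round(0),toB(P).round(0))
for b,z in [((-84,-60),34),((-108,88),34)]: print(W(x,b,z))
E
```

```text
['top'] [ 6.27719e+02 -8.22200e+00  1.10000e-02] [ 0.  -0.2 -0.2  0.1  0.8  0.  -0.6  0.1]
['scene'] [ 6.28479e+02 -5.07100e+00  1.50000e-02] [ 1.4 -0.3 -0.7  1.3 -0.9 -1.1  0.3 -0.9]
['top', 'scene'] [ 6.28249e+02 -6.18500e+00  1.30000e-02] [-0.9 -0.2 -1.2 -0.3 -0.  -0.4 -1.3  0.   0.8  0.  -1.6  1.3 -1.5 -1.2
 -0.1 -0.8]
magL top [510. -41.  63.] [-119.  -33.]
magR top [509. -95.  63.] [-121.  -87.]
magL scene [514. -40.  63.] [-115.  -32.]
magR scene [513. -95.  63.] [-116.  -87.]
barL top [509. 100.  56.] [-117.  108.]
barR top [508.   5.  56.] [-120.   13.]
barLf scene [508.  99.  56.] [-118.  107.]
barLb scene [528. 101.  56.] [-99. 109.]
barRf scene [509.   8.  56.] [-119.   15.]
doorL scene [536. 120.  62.] [-90. 128.]
doorR scene [538. -12.  62.] [-90.  -5.]
[545.05042168 -67.29086371  34.        ]
[519.09400706  80.37857978  34.        ]
```

Run:
```python
from rig import manip
from scipy.spatial.transform import Rotation as R
s=manip.sense(); r=R.from_quat(s["ee_rot"]); print(r.as_matrix().round(3), s["clock"], manip.tcp_to_tips)
import numpy as np
# target: tool x down, tool y along +-world y of box yaw 0.013
for sg in (1,-1):
    for yaw in (0.013,0.013+np.pi/2):
        y=np.array([-np.sin(yaw),np.cos(yaw),0])*sg; x=np.array([0,0,-1.]); z=np.cross(x,y)
        T=R.from_matrix(np.c_[x,y,z]); print(sg,yaw,((T*r.inv()).as_rotvec()/np.radians(6)).round(2))
```

```text
[[ 0.     0.354  0.935]
 [-0.     0.935 -0.354]
 [-1.    -0.     0.   ]] 1.1 11.0
1 0.013 [0.   0.   3.58]
1 1.5837963267948965 [ 0.    0.   18.58]
-1 0.013 [  0.    -0.   -26.42]
-1 1.5837963267948965 [  0.    -0.   -11.42]
```

Request:
servo_tool:
  motion:
    - [[0,0,0.45],[0.03,-0.035,0],0.0]
    - [[0,0,0.45],[0.03,-0.035,0],0.0]
    - [[0,0,0.45],[0.03,-0.035,0],0.0]
    - [[0,0,0.45],[0.03,-0.035,0],0.0]
    - [[0,0,0.45],[0.03,-0.035,0],0.0]
    - [[0,0,0.45],[0.03,-0.035,0],0.0]
    - [[0,0,0.45],[0.03,-0.035,0],0.0]
    - [[0,0,0.45],[0.03,-0.035,0],0.0]

```text
clock: 1.9
tool_pos: [462.3, 303.0, 242.5]
ee_rot: [-0.006, 0.707, 0.006, 0.707]
wrist_force: [0.3, 0.9, -0.4]
opening: -0.0
```

Request:
servo_tool:
  motion:
    - [[0,0,0],[0,-0.04,0],0.0]
    - [[0,0,0],[0,-0.04,0],0.0]
    - [[0,0,0],[0,-0.04,0],0.0]
    - [[0,0,0],[0,-0.04,0],0.0]
    - [[0,0,0],[0,-0.04,0],0.0]
    - [[0,0,0],[0,-0.04,0],0.0]
    - [[0,0,0],[0,-0.04,0],0.0]
    - [[0,0,0],[0,0,0],0.0]

```text
clock: 2.7
tool_pos: [461.0, 19.7, 242.6]
ee_rot: [-0.004, 0.707, 0.003, 0.707]
wrist_force: [-0.6, 1.4, -0.5]
opening: 0.2
```

Request:
servo_tool:
  motion:
    - [[0,0,0],[0.004,-0.03,0],0.0]
    - [[0,0,0],[0.004,-0.03,0],0.0]
    - [[0,0,0],[0.004,-0.027,0],0.0]
    - [[0,0,0],[0,0,0],0.0]
    - [[0,0,0],[0,0,0],0.0]

```text
clock: 3.2
tool_pos: [473.3, -62.5, 242.3]
ee_rot: [-0.005, 0.707, 0.005, 0.707]
wrist_force: [-0.9, 0.4, 0.1]
opening: -0.1
```

Run:
```python
from rig import manip,optics,models
import cv2,numpy as np
from scipy.spatial.transform import Rotation as R
s=manip.sense(); p=optics.read_camera("wrist"); cv2.imwrite("pics/w1.png",p["color"][:,:,::-1])
M=np.eye(4);M[:3,:3]=R.from_quat(s["ee_rot"]).as_matrix();M[:3,3]=s["tool_pos"]; M=M@p["tool_from_camera"]
print(s["tool_pos"],s["ee_rot"],s["q"].round(2), M.round(2).tolist(),p["fx"],p["cx"],p["cy"], manip.tcp_to_tips)
for t in ["mag_a_front","door_push"]:
    for d in models.recognise(t,p)[:4]: print(t,d["conf"],(M@np.append(d["position"],1)).round(0))
```

```text
[473.26424858 -62.4692749  242.28876407] [-0.00499224  0.70707123  0.00507875  0.70710647] [-0.06  0.29  0.09  1.98 -0.03  0.87  1.63] [[-0.01, -0.94, -0.33, 388.8], [1.0, -0.01, -0.01, -64.06], [0.0, -0.33, 0.94, 373.79], [0.0, 0.0, 0.0, 1.0]] 336.4848631061349 277.41990112703377 210.8262692849773 11.0
mag_a_front 0.94 [ 330. -146.   41.    1.]
mag_a_front 0.92 [529. -74.  54.   1.]
mag_a_front 0.76 [378.  43.  51.   1.]
mag_a_front 0.38 [561.  58.  62.   1.]
door_push 0.56 [522.  56.  59.   1.]
```

View pics/w1.png

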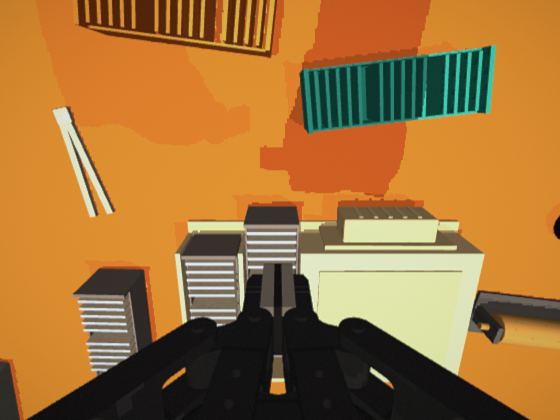

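The wrist view shows the jutting magazine's solid front face at columns 245-298, rows 206-223. That puts it at x≈511, y≈-67, in agreement with the fit. I'll descend in front of it.

Request:
servo_tool:
  motion:
    - [[0,0,0.08],[0,-0.0045,-0.035],0.0]
    - [[0,0,0.08],[0,0,-0.035],0.0]
    - [[0,0,0],[0,0,-0.035],0.0]
    - [[0,0,0],[0,0,-0.035],0.0]
    - [[0,0,0],[0,0,-0.035],0.0]
    - [[0,0,0],[0,0,-0.031],0.0]
    - [[0,0,0],[0,0,0],0.0]
    - [[0,0,0],[0,0,0],0.0]

```text
clock: 4.15
tool_pos: [473.2, -66.5, 36.8]
ee_rot: [-0.011, 0.707, 0.012, 0.707]
wrist_force: [-0.2, -0.2, 0.9]
opening: 0.1
```

Request:
servo_tool:
  motion:
    - [[0,0,-0.17],[0.01,0,0],0.0]
    - [[0,0,0],[0.008,0,0],0.0]
    - [[0,0,0],[0.005,0,0],0.0]
    - [[0,0,0],[0.005,0,0],0.0]
    - [[0,0,0],[0.005,0,0],0.0]
    - [[0,0,0],[0.005,0,0],0.0]
    - [[0,0,0],[0.005,0,0],0.0]
    - [[0,0,0],[0,0,0],0.0]

```text
clock: 4.95
tool_pos: [517.1, -66.9, 36.3]
ee_rot: [-0.005, 0.707, 0.005, 0.707]
wrist_force: [-0.2, 1.2, -1.2]
opening: 0.1
```

Request:
servo_tool:
  motion:
    - [[0,0,0],[0.004,0,0],0.0]
    - [[0,0,0],[0.004,0,0],0.0]
    - [[0,0,0],[0.003,0,0],0.0]

```text
clock: 5.25
tool_pos: [527.6, -67.0, 36.2]
ee_rot: [-0.005, 0.707, 0.005, 0.707]
wrist_force: [-2.1, 0.2, 0.8]
opening: -0.2
```

Request:
servo_tool:
  motion:
    - [[0,0,0],[0.002,0,0],0.0]
    - [[0,0,0],[0.002,0,0],0.0]
    - [[0,0,0],[0,0,0],0.0]

```text
clock: 5.55
tool_pos: [531.6, -67.0, 36.3]
ee_rot: [-0.005, 0.707, 0.005, 0.707]
wrist_force: [-0.3, -0.1, 0.4]
opening: 0.1
```

Request:
servo_tool:
  motion:
    - [[0,0,0],[0.002,0,0],0.0]
    - [[0,0,0],[0.001,0,0],0.0]
    - [[0,0,0],[0,0,0],0.0]

```text
clock: 5.85
tool_pos: [534.2, -67.0, 36.3]
ee_rot: [-0.005, 0.707, 0.005, 0.707]
wrist_force: [-2.8, 0.0, 1.0]
opening: 0.0
```

Run:
```python
from rig import optics
import cv2
p=optics.read_camera("top")["color"][:,:,::-1]
cv2.imwrite("pics/topz2.png",cv2.resize(p[130:235,215:370],None,fx=5,fy=5,interpolation=cv2.INTER_CUBIC))
p=optics.read_camera("scene")["color"][:,:,::-1]
cv2.imwrite("pics/scz2.png",cv2.resize(p[190:350,175:390],None,fx=3.6,fy=3.6,interpolation=cv2.INTER_CUBIC))
```

```text
(no output)
```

View pics/scz2.png

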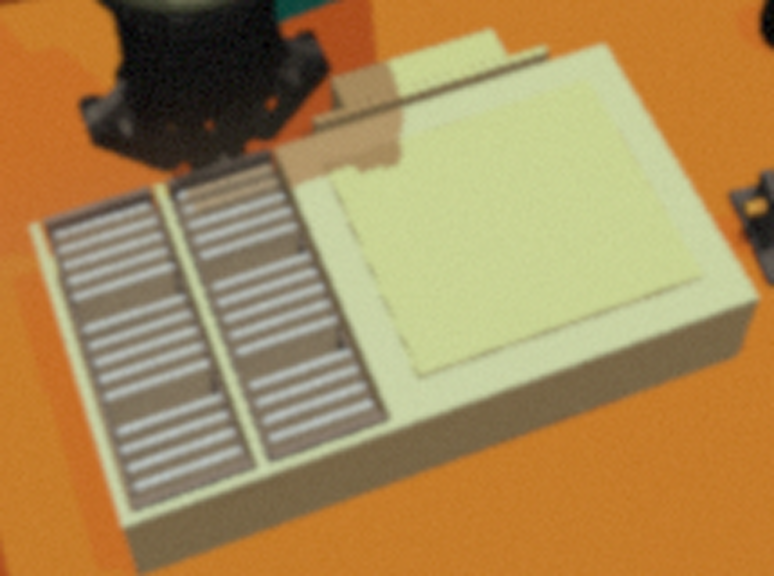

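View pics/topz2.png

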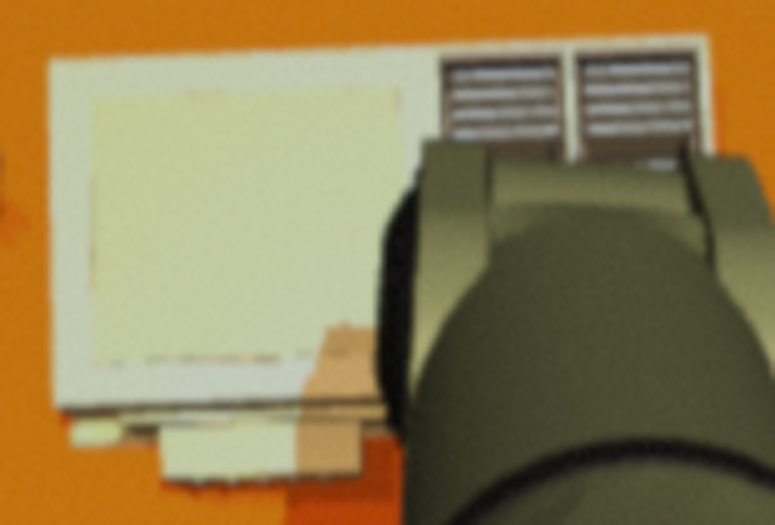

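Both magazines now look flush at the back: the scene crop shows the back gap closed at (385,410). I'll nudge further until the back wall pushes back.

Request:
servo_tool:
  motion:
    - [[0,0,0],[0.001,0,0],0.0]
    - [[0,0,0],[0.001,0,0],0.0]
    - [[0,0,0],[0,0,0],0.0]

```text
clock: 6.25
tool_pos: [534.2, -67.0, 36.1]
ee_rot: [-0.005, 0.709, 0.005, 0.706]
wrist_force: [-14.3, -0.1, 9.8]
opening: -0.4
```

The back wall is met: force rose to 14 N with the TCP stopped at x = 534.2. I'll back off, then go around to the +y end of the push bar.

Request:
servo_tool:
  motion:
    - [[0,0,0],[-0.005,0,0],0.0]
    - [[0,0,0],[-0.02,0,0],0.0]
    - [[0,0,0],[-0.03,0,0],0.0]
    - [[0,0,0],[0,0,0.03],0.0]
    - [[0,0,0],[0,0,0.04],0.0]
    - [[0,0,0],[0,0,0.04],0.0]
    - [[0,0,0],[0,0.03,0],0.0]
    - [[0,0,0],[0,0.03,0],0.0]

```text
clock: 7.05
tool_pos: [482.3, -6.6, 147.8]
ee_rot: [-0.004, 0.706, 0.004, 0.709]
wrist_force: [-0.0, -0.5, 0.1]
opening: 0.2
```

Request:
servo_tool:
  motion:
    - [[0,0,0],[0,0.03,0],0.0]
    - [[0,0,0],[0,0.03,0],0.0]
    - [[0,0,0],[0,0.03,0],0.0]
    - [[0,0,0],[0.01,0.03,0],0.0]
    - [[0,0,0],[0.015,0.02,0],0.0]
    - [[0,0,0],[0.01,0,0],0.0]
    - [[0,0,0],[0,0,0],0.0]
    - [[0,0,0],[0,0,0],0.0]

```text
clock: 7.85
tool_pos: [516.0, 132.0, 146.2]
ee_rot: [-0.005, 0.707, 0.004, 0.707]
wrist_force: [-0.0, -0.2, -0.9]
opening: -0.4
```

Run:
```python
from rig import optics
import cv2
p=optics.read_camera("wrist")["color"][:,:,::-1]
cv2.imwrite("pics/w2.png",p)
p=optics.read_camera("scene")["color"][:,:,::-1]
cv2.imwrite("pics/scz3.png",cv2.resize(p[160:350,175:390],None,fx=3.0,fy=3.0,interpolation=cv2.INTER_CUBIC))
```

```text
(no output)
```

View pics/w2.png

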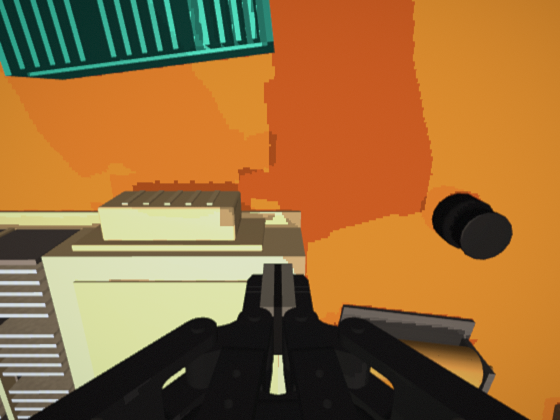

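View pics/scz3.png

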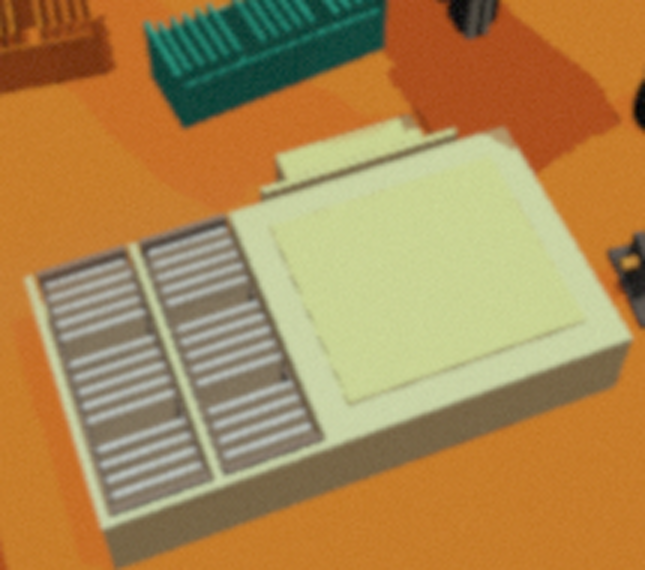

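Both magazines are now level with the front edge, at (40,272)-(230,215) in the scene crop. The bar's +y end is at column 241 in the wrist view, clear of the fingers at 262-292. I'll descend and push.

Request:
servo_tool:
  motion:
    - [[0,0,0],[-0.001,0.002,-0.03],0.0]
    - [[0,0,0],[0,0,-0.03],0.0]
    - [[0,0,0],[0,0,-0.03],0.0]
    - [[0,0,0],[0,0,-0.02],0.0]
    - [[0,0,0],[0,0,0],0.0]
    - [[0,0,0],[0,0,0],0.0]

```text
clock: 8.55
tool_pos: [515.2, 134.6, 36.8]
ee_rot: [-0.005, 0.707, 0.005, 0.707]
wrist_force: [1.2, -0.3, 0.1]
opening: -0.2
```

Request:
servo_tool:
  motion:
    - [[0,0,0],[0,-0.006,0],0.0]
    - [[0,0,0],[0,-0.006,0],0.0]
    - [[0,0,0],[0,-0.006,0],0.0]
    - [[0,0,0],[0,-0.006,0],0.0]
    - [[0,0,0],[0,-0.008,0],0.0]
    - [[0,0,0],[0,-0.008,0],0.0]

```text
clock: 9.15
tool_pos: [515.4, 94.4, 36.4]
ee_rot: [-0.005, 0.707, 0.005, 0.707]
wrist_force: [0.8, 1.5, 1.1]
opening: -0.2
```

Request:
servo_tool:
  motion:
    - [[0,0,0],[0,-0.012,0],0.0]
    - [[0,0,0],[0,-0.012,0],0.0]
    - [[0,0,0],[0,-0.012,0],0.0]
    - [[0,0,0],[0,-0.012,0],0.0]
    - [[0,0,0],[0.001,-0.012,0],0.0]
    - [[0,0,0],[0,-0.012,0],0.0]
    - [[0,0,0],[0,-0.012,0],0.0]
    - [[0,0,0],[0,-0.012,0],0.0]

```text
clock: 9.95
tool_pos: [516.3, -2.0, 36.3]
ee_rot: [-0.005, 0.707, 0.005, 0.707]
wrist_force: [0.0, 1.7, -0.4]
opening: -0.1
```

Request:
servo_tool:
  motion:
    - [[0,0,0],[0,-0.008,0],0.0]
    - [[0,0,0],[0,-0.006,0],0.0]
    - [[0,0,0],[0,-0.005,0],0.0]
    - [[0,0,0],[0,-0.003,0],0.0]

```text
clock: 10.35
tool_pos: [516.3, -23.3, 36.3]
ee_rot: [-0.005, 0.707, 0.005, 0.707]
wrist_force: [0.5, 2.0, 1.1]
opening: -0.2
```

Request:
servo_tool:
  motion:
    - [[0,0,0],[0,-0.003,0],0.0]
    - [[0,0,0],[0,-0.003,0],0.0]
    - [[0,0,0],[0,-0.002,0],0.0]
    - [[0,0,0],[0,0,0],0.0]

```text
clock: 10.75
tool_pos: [516.2, -31.2, 36.3]
ee_rot: [-0.005, 0.707, 0.005, 0.707]
wrist_force: [0.1, -0.4, 0.5]
opening: -0.3
```

Request:
servo_tool:
  motion:
    - [[0,0,0],[0,-0.002,0],0.0]
    - [[0,0,0],[0,-0.002,0],0.0]
    - [[0,0,0],[0,0,0],0.0]

```text
clock: 11.05
tool_pos: [516.2, -35.3, 36.3]
ee_rot: [-0.005, 0.707, 0.005, 0.707]
wrist_force: [0.2, -1.0, 0.5]
opening: -0.3
```

Request:
servo_tool:
  motion:
    - [[0,0,0],[0,-0.002,0],0.0]
    - [[0,0,0],[0,0,0],0.0]

```text
clock: 11.25
tool_pos: [516.2, -37.2, 36.3]
ee_rot: [-0.005, 0.707, 0.005, 0.707]
wrist_force: [-0.1, 0.3, -0.2]
opening: -0.2
```

Request:
servo_tool:
  motion:
    - [[0,0,0],[0,-0.001,0],0.0]
    - [[0,0,0],[0,-0.001,0],0.0]

```text
clock: 11.45
tool_pos: [516.2, -39.0, 36.3]
ee_rot: [-0.005, 0.707, 0.005, 0.707]
wrist_force: [-0.7, 4.7, 1.5]
opening: -0.3
```

Request:
servo_tool:
  motion:
    - [[0,0,0],[0,-0.001,0],0.0]
    - [[0,0,0],[0,-0.001,0],0.0]

```text
clock: 11.65
tool_pos: [516.2, -39.2, 36.3]
ee_rot: [-0.005, 0.707, 0.006, 0.707]
wrist_force: [-1.4, 16.2, 4.0]
opening: -0.1
```

Request:
servo_tool:
  motion:
    - [[0,0,0],[0,-0.001,0],0.0]
    - [[0,0,0],[0,-0.001,0],0.0]

```text
clock: 11.85
tool_pos: [516.2, -39.4, 36.3]
ee_rot: [-0.005, 0.707, 0.007, 0.707]
wrist_force: [-3.5, 28.5, 7.2]
opening: 0.3
```

The stop is met: 28 N with the TCP halted at y ≈ -39, against about -38 predicted. I'll retreat.

Request:
servo_tool:
  motion:
    - [[0,0,0],[0,0.006,0],0.0]
    - [[0,0,0],[0,0.015,0],0.0]
    - [[0,0,0],[-0.01,0.015,0],0.0]
    - [[0,0,0],[-0.02,0,0.03],0.0]
    - [[0,0,0],[0,0,0.04],0.0]
    - [[0,0,0],[0,0,0.04],0.0]
    - [[0,0,0],[0,0.02,0.04],0.0]
    - [[0,0,0],[0,0.04,0.04],0.0]

```text
clock: 12.65
tool_pos: [486.3, 46.9, 223.9]
ee_rot: [-0.004, 0.707, 0.003, 0.708]
wrist_force: [1.3, 0.8, 0.2]
opening: -0.4
```

Request:
servo_tool:
  motion:
    - [[0,0,0],[0,0.04,0.02],0.0]
    - [[0,0,0],[0,0.04,0],0.0]
    - [[0,0,0],[0,0.04,0],0.0]
    - [[0,0,0],[0,0.04,0],0.0]
    - [[0,0,0],[0,0.04,0],0.0]
    - [[0,0,0],[0,0.04,0],0.0]
    - [[0,0,0],[0,0.04,0],0.0]
    - [[0,0,0],[0,0,0],0.0]

```text
clock: 13.45
tool_pos: [484.8, 333.7, 241.2]
ee_rot: [-0.006, 0.707, 0.008, 0.707]
wrist_force: [0.3, -1.3, -0.3]
opening: -0.3
```

Run:
```python
from h import *
from rig import models,manip
import cv2
p=cams["top"]["color"][:,:,::-1]
cv2.imwrite("pics/topf.png",cv2.resize(p[130:235,215:370],None,fx=5,fy=5,interpolation=cv2.INTER_CUBIC))
cv2.imwrite("pics/scf.png",cams["scene"]["color"][:,:,::-1])
q=cams["scene"]["color"][:,:,::-1]
cv2.imwrite("pics/scfz.png",cv2.resize(q[190:350,175:390],None,fx=3.6,fy=3.6,interpolation=cv2.INTER_CUBIC))
for n in cams:
  for t in ["door","mag_c","roller","clip","loupe"]:
    for d in models.recognise(t,cams[n])[:1]: print(n,t,round(d["conf"],2),(cams[n]["cam_to_world"]@np.append(d["position"],1))[:3].round(0))
print(manip.sense()["tool_pos"],manip.sense()["wrist_force"])
```

```text
top door 0.72 [525. -97.  56.]
top mag_c 0.81 [ 680. -253.   47.]
top roller 0.85 [650. 251.  45.]
top clip 0.65 [ 464. -275.    6.]
top loupe 0.7 [530. 283.  47.]
scene door 0.78 [ 527. -100.   51.]
scene mag_c 0.75 [ 697. -253.   46.]
scene roller 0.71 [668. 246.  39.]
scene clip 0.72 [ 467. -278.    1.]
scene loupe 0.83 [536. 284.  32.]
[486.36053156 328.11747122 241.73794363] [0.56264406 0.30090971 0.46750283]
```

View pics/topf.png

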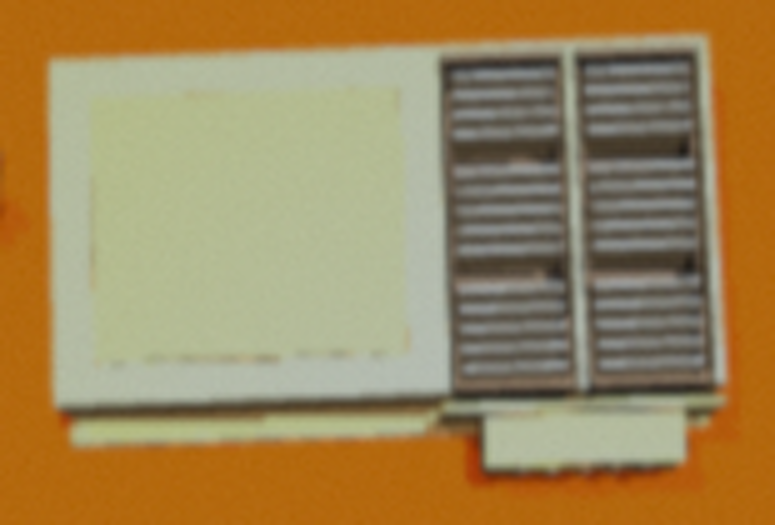

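View pics/scfz.png

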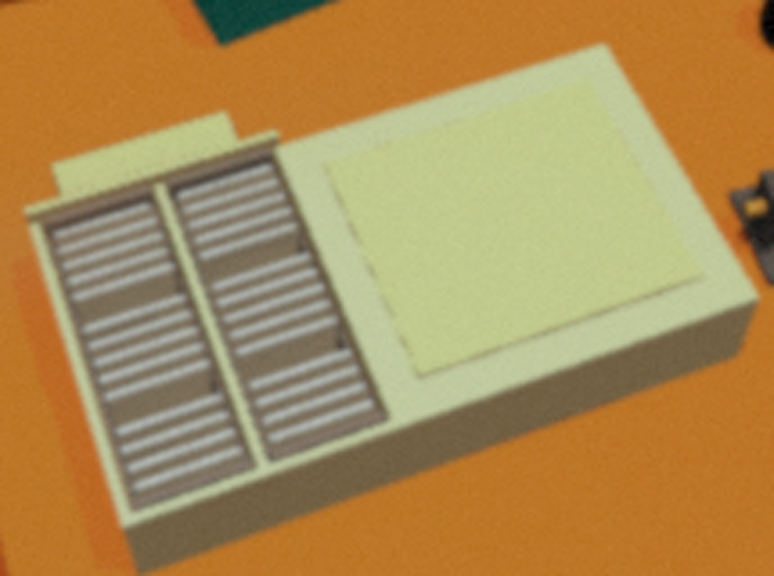

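View pics/scf.png

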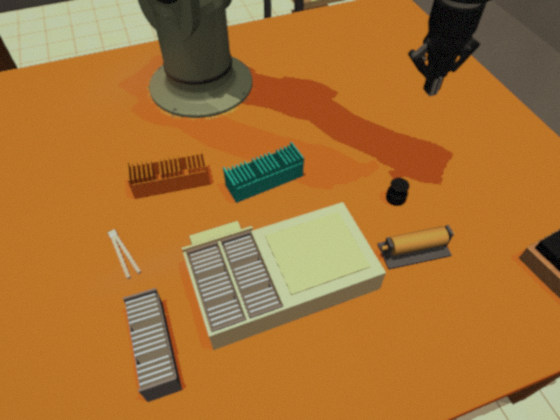

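The door panel spans both bays, from (25,212) to (280,137) in the scene crop. Both magazines are flush, the other things are where they were, and the arm is clear. I'm handing the job in.

```bash
python3 -c "
from rig import job; print(job.close_job())"
```

```text
the job is handed in; nothing more can be done
None
```

The job is done and handed in at about 14 s of the 43 s allowed; no verdict was reported.

- **Magazine:** The one that stuck out was in the bay next to the closed block, about 33 mm out. I pushed it in with closed fingertips until it met the back wall: 14 N, with the tool halted at x = 534 mm, as predicted. The pictures show it level with its neighbour.
- **Door:** I then pushed the bar's end face until the door met its stop: 28 N, with the tool halted at y ≈ -39 mm against -38 predicted. The last pictures show the panel across both bays.
- **Other things:** The third magazine, roller, clip and loupe read within about 5 mm of their first readings, which is about the networks' accuracy. The turquoise and orange look-alikes look unmoved in the picture.
- **Robot:** It finished clear of the box, with the wrist force near zero.

No check failed. The two cameras disagreed by about 3 mm on where the box stood, so I relied on the contact forces for the final positions.

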